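# Unhook a parts drawer and put it on the counting scale

## Task

The discs in the drawer that stands ajar are to be counted by weight. Draw that drawer out until the hooked tab at its back catches on the stop inside the case, raise its front to tip it back and unhook it, feeling your way and never forcing it, then take it out with both discs in it and set it down gently, upright, in the middle of the scale's pan and let go. Leave the chrome post and the red bottle standing where they are.

Things in the scene. Friction and masses are not known exactly. Their poses are not given: they have to be found in the camera images.
- drawer: Open black drawer, the only upper one standing 12 to 24 mm ajar; two discs in it. Origin: centre of the box's underside, z up, -x to its front. Box 100 mm long (x), 84 wide (y), walls 4 thick, 48 high; front plate 90 wide, 6 thick (x -56 to -50), 72 high. Shut, its origin is 6 mm in front of the case's. 0.11 to 0.22 kg, discs 0.11 kg each; mass centre near the origin, so grip the pull firmly.
- drawer_pull (a point): Middle of the drawer's pull: an upright bare-aluminium T-bar in the middle of its front plate. Its web is 10 mm thick across the drawer's y, 34 mm long along x (x -90 to -56) and 36 mm high (26 to 62 mm above the underside); its front flange (x -96 to -90) is 18 mm wide. Pinch the web across y, from above or tilted. The point is at x -73, z 44 mm in the drawer.
- drawer_tab (a point): Top of the hooked tab on the drawer's rear wall: plate 60 mm wide, 4 thick (drawer x 46 to 50 mm), top 57 mm above the underside, 9 mm above the walls. It hooks behind the stop bar: a level drawer cannot pass. Tip the front up with the rear bottom edge on the bay floor, drawing out as the tab leans back (about 25 mm by 30 degrees) or the walls jam against the bar. From 30 degrees it passes under (at 38 with 4.5 mm to spare).
- drawer_case: Grey steel case fixed to the table, 112 mm deep (x), 295 wide (y), 135 high; origin: centre of its underside, z up, -x to its front, roughly to the robot. Three upper bays at y -95, 0, 95 mm, each 90 wide, floor 52 mm and roof underside 130 mm above the table. Its other two upper drawers (shut, within 10 mm) and the two wide lower ones stay as they are; the upper ones have the same pulls.
- case_mouth (a point): Middle of the case's front face, at the height of the upper bay floor, 56 mm in front of the case's origin. Inside, unseen, a 6 mm steel stop bar hangs from the roof over all bays, lower edge 52 mm above the bay floor. It is set differently in each case: its rear face is 10 to 40 mm behind the front face, so the tab catches with the drawer's origin 62 to 92 mm in front of the case's. Feel for it.
- disc_a: White cast disc, 66 mm across, 10 mm thick, lying in the drawer, the lower one. Origin: centre of its underside.
- disc_b: White cast disc of the same size, lying on the first one in the drawer. Origin: centre of its underside.
- scale: Grey bench counting scale, fixed to the table, with a flat steel pan 165 mm (x) by 190 mm (y), whose top is 50 mm above the table. Origin: on the table under the middle of the pan; z up. The low display and keys are at its -x end, which is roughly to the robot; it ends 125 mm from the origin and is lower than the pan.
- post: Bystander: chromed domed post, 76 mm wide flange, 59 mm tall, loose on the table. Origin: centre of its underside.
- threadlocker: Bystander: small red bottle with a blue nozzle cap, 19 x 32 x 93 mm, standing loose on the table between case and scale. Origin: centre of its underside.

How it is judged:
By the outcome, as a careful person would: the job done as asked, in the order asked, and still so for the second after the job is handed in, with the robot touching nothing.
It also fails if it takes over 58 s, if anything falls off the work surface, if the arm or the gripper's body presses on something with over 40 N, if the wrist force passes 120 N, or if a joint passes its speed limit or range.

## Robot

A 6-joint arm with a two-finger parallel gripper is mounted at the origin on a cart in front of the work surface, level with it; the furniture and walls round the work are solid. World frame = base frame: x ahead of the robot, y to its left, z up, the work surface at z = 0. Lengths are in m, angles in rad, forces in N, time in s.
With the tool pointing down it reaches from about 0.25 to 0.725 m from the base axis. Payload 4 kg.
Tool frame: the origin (TCP) lies on the centre line of the jaws, within the pads' length; the fingertips stand 19 mm ahead of it and the grasp point (between the pads) is the TCP; z points along the fingers, y is the direction in which the jaws open and shut (so a half turn about z gives the same grasp; the last joint's range is limited). The gripper opens to 85 mm and grips with 20 to 120 N. Pads are 22 mm wide; open, the fingers measure 114 mm over their backs; the gripper's body (76 mm by 85 mm) begins 54 mm behind the grasp point. The pads swing forward as they close: fully open they stand 13 mm farther back than shut.
Start: joints at [1.318, 0.241, 0.005, 1.335, 0, 1.571], TCP at [0.125, 0.484, 0.25] pointing down, gripper open.
Joint ranges: [-2.72, 2.72], [-1.05, 1.87], [-1.09, 1.28], [-1.99, 2.15], [-1.42, 1.44], [-3.14, 3.14]. Speed limits (rad/s): [2.79, 2.79, 3.14, 3.14, 3.14, 3.14].

## Interface

Orientations are given as a unit quaternion [x, y, z, w].
In Python, from workcell import bot gives the robot as it stands. The module is installed in compiled form; this text tells all that it offers.
- The arm moves only by the shell command python3 -m handwheel 'ROWS' [OPENING]. ROWS is JSON, a list of rows, each an object of numbers: "dx", "dy", "dz": the shift along the tool's x, y, z as a fraction of full scale; "ax", "ay", "az": the turn, a rotation vector about the tool's x, y, z as a fraction of full scale. In form: [{"dx": .., "dy": .., "dz": .., "ax": .., "ay": .., "az": ..}, ...]. A call has 1 to 12 rows; each row shifts and turns the commanded pose from where the row before left it, along the tool's axes as they then stand; what a row does not reach is not made up. Full scale, the value 1, is 2.5 cm for a shift and 0.15 rad for a turn. A row lasts 1/10 s, in which the tool goes at most 50 mm and 8.59 degrees, less where a joint would pass 70% of its speed; a pose out of reach is approached as far as the arm can. A call with a number of a shift or a turn outside -1 to 1 is refused whole. A call with a gripper value outside its range is refused whole. OPENING is the gripper's target within -1 to 1 (fully open at 1, half-way at 0, shut at -1), set as the call begins (- or left out, the last holds). The fingers move at their own pace and stop on an object; the grip force is fixed at half the most. Time passes only in rows, so rows that do not move let the fingers close. It gives the time, the measured TCP pose, the force and the opening at its end, in the units of the state.
- bot.get_obs(): the state, without advancing time (a new reading comes with each control period).
- bot.camera(name): name is "side" or "top"; returns a dict with "img" (384x512x3 uint8, red, green, blue), "intrinsics" (3x3 intrinsics, pixels), "dist_coeffs" ([k1, k2, p1, p2, k3] as OpenCV has them; the pictures are not rectified), "eye" and "rotation" of the camera in the world. Camera axes: x right, y down, z forward; pixel columns grow to the right and rows downward; lengths in m; the calibration is good to about 2 mm. A picture is of the moment at which its call begins. There is no depth.
- bot.job_done(): hands the job in, once; it reports no verdict.
Trained networks look in a picture, given as the dict that the camera call returned (one of the last four; its "shot" number tells which), for a name from the list of things; names that differ only in an ending like _2 or _b are one class to them, and where a whole thing is asked for, a point or a joint stands for the part that bears it (a point fixed in the world has none). Each returns a list of dicts, best first, with "confidence" (0 to 1); they miss things now and then, are a little off and sometimes report something else, mostly with a low value. They report only what shows in the picture. A call takes as long as a camera call.
- bot.trace(thing, picture): "region" (384x512 bool, what is visible of it) and "rect" ([centre column, centre row, width, height] in pixels, round what is visible of it).
The state is a dict: "clock": time; "joint_pos": joint angles; "joint_vel": joint speeds; "tau": joint torques, N m; "eef_pos": TCP position; "tool_rot": TCP orientation; "ft_force": force on the tool from outside, world axes, zero at the start; "ft_torque": the same for the moment, N m; "grip_width": finger opening in m.
Only numpy, scipy, OpenCV 4.12 (cv2) and the standard library are available. Lean on these libraries where they do the work, as an engineer would, in place of code of your own. Each camera call takes 0.05 s, during which the arm holds its last target.

## Working session

There is one attempt and no reset: what is moved stays moved. The work goes in short steps, Python scripts to look and compute and a shell command to move; the robot and the scene stay as the last step left them, time stands still between calls to the robot, and variables do not carry over. Pictures are saved under pics/ and viewed, and the job is handed in when it is done.

```bash
mkdir -p pics; ls; python3 - <<'E'
from workcell import bot
import cv2,pickle
d={}
for n in("side","top"):
    p=bot.camera(n); d[n]=p
    cv2.imwrite(f"pics/{n}0.png",p["img"][:,:,::-1])
    print(n,p["eye"],p["rotation"],p["intrinsics"],p["dist_coeffs"])
    for t in["drawer","drawer_pull","drawer_case","case_mouth","scale","post","threadlocker","disc_a","drawer_tab"]:
        try:
            for r in bot.trace(t,p)[:3]: print(t,[round(float(x),1) for x in r["rect"]],round(r["confidence"],2))
        except Exception as e: print(t,e)
print(bot.get_obs())
E
```

```text
pics
side [ 0.60544113 -0.77408581  0.69544494] [ 0.89615941  0.01457035 -0.02025089 -0.44303038] [[364.93519389   0.         257.33224022]
 [  0.         364.93519389 188.18587268]
 [  0.           0.           1.        ]] [0.00721129 0.         0.         0.         0.        ]
drawer [261.8, 165.4, 18.8, 27.7] 0.69
drawer_pull [262.4, 166.6, 24.5, 28.7] 0.55
drawer_case [295.4, 175.8, 41.6, 90.1] 0.97
case_mouth [294.8, 175.2, 43.5, 96.3] 0.98
scale [245.9, 313.2, 105.4, 91.6] 0.62
post [231.7, 141.8, 26.5, 25.7] 0.72
threadlocker [226.6, 229.8, 11.8, 27.8] 0.46
drawer_tab [262.0, 164.1, 20.8, 25.8] 0.77
top [0.3413606  0.03868645 1.36591645] [ 0.71406757 -0.69483371  0.0613916  -0.05953735] [[387.43941106   0.         253.615486  ]
 [  0.         387.43941106 192.12187395]
 [  0.           0.           1.        ]] [-0.12670485  0.          0.          0.          0.        ]
drawer [227.3, 190.8, 30.2, 21.6] 0.73
drawer [225.1, 164.1, 95.5, 44.8] 0.51
drawer_pull [226.1, 188.9, 23.9, 24.7] 0.65
drawer_case [224.8, 166.9, 95.6, 46.6] 0.93
case_mouth [226.0, 166.0, 90.8, 41.6] 0.
[... 225 characters left out ...]
1, 20.8] 0.85
{'clock': 1.0, 'joint_pos': array([ 1.31798709e+00,  2.40584729e-01,  5.01519679e-03,  1.33519415e+00,
       -1.60376151e-06,  1.57079507e+00]), 'joint_vel': array([ 0.0006799 ,  0.00048484, -0.00058817,  0.00093487,  0.00137287,
       -0.0003233 ]), 'tau': array([-7.45861416e-04, -3.72209001e+01,  2.52700514e+01,  1.02936297e-03,
        1.99694655e-04, -6.79099358e-06]), 'eef_pos': array([0.12506508, 0.48411519, 0.25031991]), 'tool_rot': array([1.26067642e-01, 9.92021648e-01, 1.60906441e-05, 2.85317450e-06]), 'ft_force': array([ 0.22278059, -0.8133836 , -0.07455521]), 'ft_torque': array([-1.15695429e-04,  4.67536640e-05,  1.18970187e-02]), 'grip_width': 0.08538897600981014}
```

View pictures.

```bash
python3 - <<'E'
import cv2
a=cv2.imread("pics/side0.png")[90:380,160:400];b=cv2.imread("pics/top0.png")[120:260,120:420]
cv2.imwrite("pics/s1.png",cv2.resize(a,None,fx=2,fy=2,interpolation=3))
cv2.imwrite("pics/t1.png",cv2.resize(b,None,fx=2.6,fy=2.6,interpolation=3))
E
```

```text
(no output)
```

View pics/s1.png

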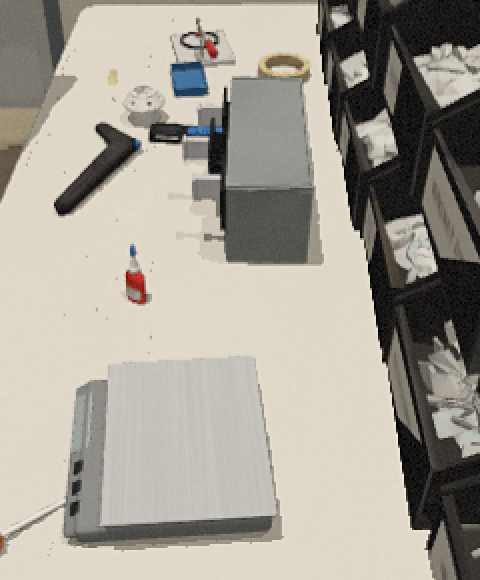

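View pics/t1.png

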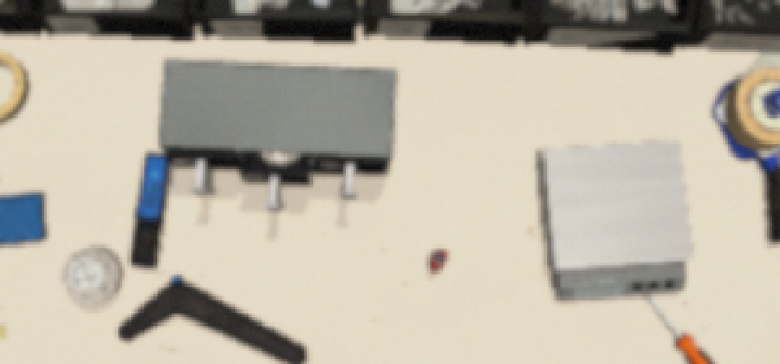

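View pics/side0.png

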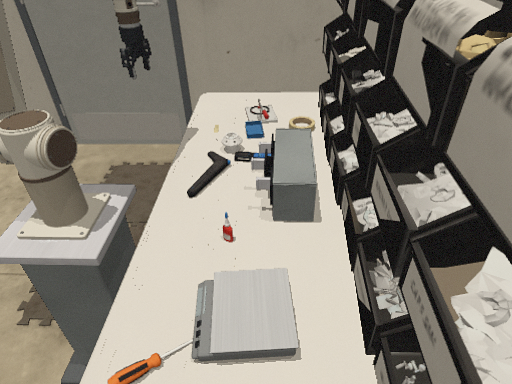

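View pics/top0.png

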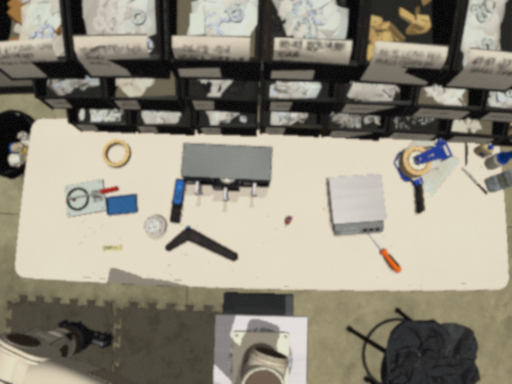

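```bash
cat > h.py <<'E'
import numpy as np,cv2
from scipy.spatial.transform import Rotation as R
CAM={"side":dict(eye=np.array([0.60544113,-0.77408581,0.69544494]),q=[0.89615941,0.01457035,-0.02025089,-0.44303038],K=np.array([[364.93519389,0,257.33224022],[0,364.93519389,188.18587268],[0,0,1]]),d=np.array([0.00721129,0,0,0,0])),
"top":dict(eye=np.array([0.3413606,0.03868645,1.36591645]),q=[0.71406757,-0.69483371,0.0613916,-0.05953735],K=np.array([[387.43941106,0,253.615486],[0,387.43941106,192.12187395],[0,0,1]]),d=np.array([-0.12670485,0,0,0,0]))}
def ray(cam,u,v):
    c=CAM[cam];p=cv2.undistortPoints(np.array([[[u,v]]],float),c["K"],c["d"])[0,0]
    return c["eye"],R.from_quat(c["q"]).as_matrix()@np.array([p[0],p[1],1])
def onz(cam,u,v,z):
    e,d=ray(cam,u,v);return e+d*(z-e[2])/d[2]
def proj(cam,P):
    c=CAM[cam];M=R.from_quat(c["q"]).as_matrix().T
    P=np.atleast_2d(P)
    r,_=cv2.Rodrigues(M);return cv2.projectPoints(P.astype(float),r,-M@c["eye"],c["K"],c["d"])[0][:,0]
def crop(src,u0,v0,w,h,f,dst):
    a=cv2.imread(src)[v0:v0+h,u0:u0+w];cv2.imwrite(dst,cv2.resize(a,None,fx=f,fy=f,interpolation=0))
E
python3 - <<'E'
from h import *
crop("pics/top0.png",175,135,105,80,7,"pics/t2.png")
crop("pics/side0.png",240,120,85,110,5,"pics/s2.png")
crop("pics/top0.png",322,165,70,75,7,"pics/t3.png")
# model check: project TCP
print(proj("top",[[0.125,0.484,0.25]]),proj("side",[[0.125,0.484,0.25]]))
print(onz("top",226,165,.135),onz("top",226,205,.114),onz("top",357,203,.05),onz("top",155,224,.05),onz("top",288,220,.09), onz("side",228,240,0))
E
```

```text
[[ 93.92578188 328.91958683]] [[140.23199171  71.18535729]]
[0.64161796 0.13092353 0.135     ] [0.51275767 0.12722153 0.114     ] [ 0.54061788 -0.32101439  0.05      ] [0.44879637 0.37299849 0.05      ] [ 0.47162226 -0.07789796  0.09      ] [ 0.48108664 -0.09201605  0.        ]
```

View pics/t2.png

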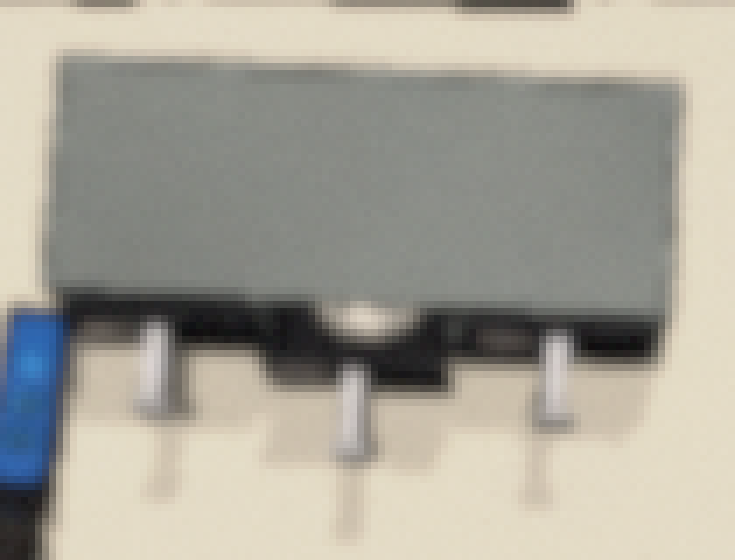

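View pics/s2.png

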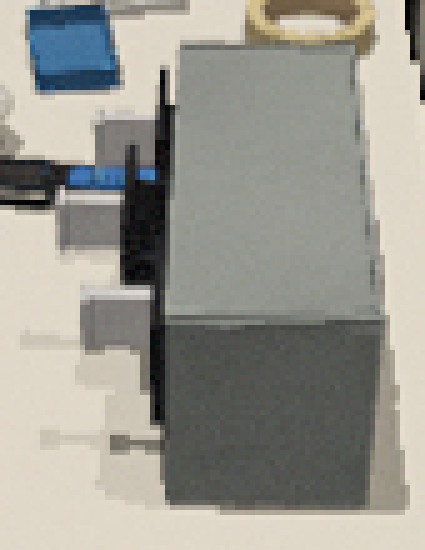

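View pics/t3.png

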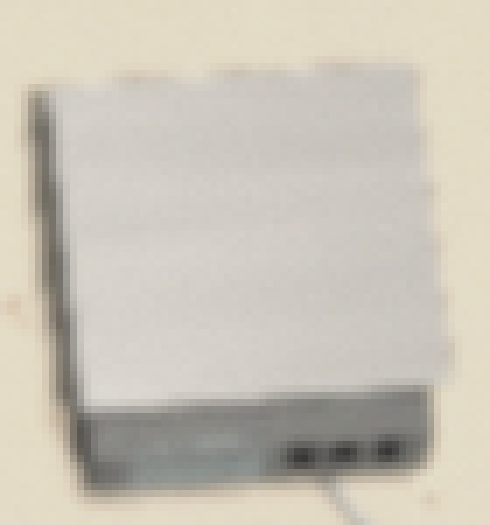

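```bash
cat > fit.py <<'E'
from h import *
from scipy.optimize import least_squares
def fit(obs,x0):
    # obs: cam,u,v,local
    def pt(p,l):
        c,s=np.cos(p[2]),np.sin(p[2]);return [p[0]+c*l[0]-s*l[1],p[1]+s*l[0]+c*l[1],l[2]]
    def f(p): return np.concatenate([proj(o[0],[pt(p,o[3])])[0]-np.array(o[1:3]) for o in obs])
    r=least_squares(f,x0);return r.x,np.round(r.fun.reshape(-1,2),1)
T=lambda u,v:(u/7-.5+175,v/7-.5+135); S=lambda u,v:(u/5-.5+240,v/5-.5+120)
P=lambda u,v:(u/7-.5+322,v/7-.5+165); Q=lambda u,v:(u/2-.5+160,v/2-.5+90)
X,Y,Z=.056,.1475,.135
ct=[("top",*T(60,55),(X,Y,Z)),("top",*T(684,82),(X,-Y,Z)),("top",*T(668,312),(-X,-Y,Z)),("top",*T(46,293),(-X,Y,Z))]
cs=[("side",*S(178,45),(-X,Y,Z)),("side",*S(353,45),(X,Y,Z)),("side",*S(384,318),(X,-Y,Z)),("side",*S(162,320),(-X,-Y,Z)),("side",*S(368,503),(X,-Y,0)),("side",*S(163,502),(-X,-Y,0))]
for o in(ct,cs,ct+cs): print("case",fit(o,[.6,.13,0]))
X,Y,Z=.0825,.095,.05
pt=[("top",*P(50,90),(X,Y,Z)),("top",*P(417,70),(X,-Y,Z)),("top",*P(447,385),(-X,-Y,Z)),("top",*P(85,410),(-X,Y,Z))]
ps=[("side",*Q(108,365),(-X,Y,Z)),("side",*Q(254,358),(X,Y,Z)),("side",*Q(275,515),(X,-Y,Z)),("side",*Q(102,527),(-X,-Y,Z))]
for o in(pt,ps,pt+ps): print("pan",fit(o,[.5,-.3,0]))
for u,v in((352,366),(352,440),(352,460)): print("pull",onz("top",*T(u,v),.114))
for u,v in((335,460),(370,460)): print("flange",onz("top",*T(u,v),.114))
print("side flange near-top",onz("side",*S(60,194),.114), onz("side",*S(57,245),.078))
print("discs",[onz("top",*T(a,330),.076) for a in (315,415)])
E
python3 fit.py
```

```text
case (array([ 0.65581811,  0.13013724, -0.01282074]), array([[-0.1,  0.4],
       [-0.2, -0.1],
       [ 1. ,  0.2],
       [-0.6, -0.6]]))
case (array([ 0.65635238,  0.13208224, -0.01610251]), array([[-0.1, -0.7],
       [-0.1, -0.5],
       [-0.1, -0.3],
       [ 0.6, -1.4],
       [-0.5,  1.6],
       [ 0.3,  0.9]]))
case (array([ 0.65608698,  0.13096132, -0.01459815]), array([[-0.3,  0.3],
       [-0.5, -0.1],
       [ 0.7,  0.2],
       [-0.9, -0.8],
       [-0.3, -0.6],
       [-0.3, -0.3],
       [-0.1, -0. ],
       [ 0.6, -1.1],
       [-0.5,  1.9],
       [ 0.3,  1.2]]))
pan (array([ 0.55697185, -0.32287942,  0.0866079 ]), array([[-0.3, -0.7],
       [ 0.1, -0.8],
       [ 1.1,  0.7],
       [-0.9,  0.7]]))
pan (array([ 0.55926454, -0.32695614,  0.09744615]), array([[-0. , -0.4],
       [-0. , -1. ],
       [ 1.5,  0.5],
       [-1.5,  0.2]]))
pan (array([ 0.55872337, -0.32579629,  0.09478547]), array([[ 0.4, -0.9],
       [ 0.7, -1.4],
       [ 2.1, -0. ],
       [ 0.1,  0.4],
       [-0.1, -0.9],
       [-0.2, -1.4],
       [ 1.1, -0. ],
       [-1.8, -0.6]]))
pull [0.57304154 0.13356421 0.114     ]
pull [0.53787217 0.13217219 0.114     ]
pull [0.52842276 0.13180124 0.114     ]
flange [0.52819992 0.13974583 0.114     ]
flange [0.52865835 0.12339184 0.114     ]
side flange near-top [0.53470667 0.13105949 0.114     ] [0.53173324 0.1306025  0.078     ]
discs [array([0.59733848, 0.15512262, 0.076     ]), array([0.59866793, 0.10658282, 0.076     ])]
```

```bash
python3 -m handwheel '[{"az":-0.79},{"az":-0.79},{"dx":-0.83,"dy":-0.69,"dz":0.1},{"dx":-0.83,"dy":-0.69,"dz":0.1},{"dx":-0.83,"dy":-0.69,"dz":0.1},{"dx":-0.83,"dy":-0.69,"dz":0.1},{"dx":-0.83,"dy":-0.69,"dz":0.1},{"dx":-0.83,"dy":-0.69,"dz":0.1},{"dx":-0.83,"dy":-0.69,"dz":0.1},{"dx":-0.83,"dy":-0.69,"dz":0.1},{"dx":-0.83,"dy":-0.69,"dz":0.1},{"dx":-0.83,"dy":-0.69,"dz":0.1}]' 1
```

```text
invalid input
```

```bash
python3 -m handwheel '[{"dx":-0.83,"dy":-0.69,"dz":0.1},{"dx":-0.83,"dy":-0.69,"dz":0.1},{"dx":-0.83,"dy":-0.69,"dz":0.1},{"dx":-0.83,"dy":-0.69,"dz":0.1},{"dx":-0.83,"dy":-0.69,"dz":0.1},{"dx":-0.83,"dy":-0.69,"dz":0.1},{"dx":-0.83,"dy":-0.69},{"dx":-0.83,"dy":-0.69},{"ay":-0.87},{"ay":-0.87},{}]' 1
```

```text
invalid input
```

```bash
python3 -m handwheel '[{"dx":0,"dy":0,"dz":0,"ax":0,"ay":0,"az":-0.79},{"dx":0,"dy":0,"dz":0,"ax":0,"ay":0,"az":-0.79}]' 1
```

```text
clock: 1.2
eef_pos: [0.125, 0.4841, 0.2503]
tool_rot: [0.005, 1.0, 0.0, -0.0]
ft_force: [1.2, 0.1, -0.3]
grip_width: 0.0854
```

```bash
python3 -m handwheel '[{"dx":-0.83,"dy":-0.69,"dz":0.1,"ax":0,"ay":0,"az":0},{"dx":-0.83,"dy":-0.69,"dz":0.1,"ax":0,"ay":0,"az":0},{"dx":-0.83,"dy":-0.69,"dz":0.1,"ax":0,"ay":0,"az":0},{"dx":-0.83,"dy":-0.69,"dz":0.1,"ax":0,"ay":0,"az":0},{"dx":-0.83,"dy":-0.69,"dz":0.1,"ax":0,"ay":0,"az":0},{"dx":-0.83,"dy":-0.69,"dz":0.1,"ax":0,"ay":0,"az":0},{"dx":-0.83,"dy":-0.69,"dz":0.1,"ax":0,"ay":0,"az":0},{"dx":-0.83,"dy":-0.69,"dz":0.1,"ax":0,"ay":0,"az":0},{"dx":-0.83,"dy":-0.69,"dz":0.1,"ax":0,"ay":0,"az":0},{"dx":-0.83,"dy":-0.69,"dz":0.1,"ax":0,"ay":0,"az":0}]' 1
```

```text
clock: 2.2
eef_pos: [0.3306, 0.3076, 0.2253]
tool_rot: [0.008, 1.0, 0.0, 0.0]
ft_force: [0.2, 0.5, -0.6]
grip_width: 0.0853
```

```bash
python3 -m handwheel '[{"dx":-0.83,"dy":-0.69,"dz":0.1,"ax":0,"ay":0,"az":0},{"dx":-0.83,"dy":-0.69,"dz":0.1,"ax":0,"ay":0,"az":0},{"dx":-0.83,"dy":-0.69,"dz":0.1,"ax":0,"ay":0,"az":0},{"dx":-0.83,"dy":-0.69,"dz":0.1,"ax":0,"ay":0,"az":0},{"dx":-0.83,"dy":-0.69,"dz":0.1,"ax":0,"ay":0,"az":0},{"dx":-0.83,"dy":-0.69,"dz":0.1,"ax":0,"ay":0,"az":0},{"dx":-0.83,"dy":-0.69,"dz":0.1,"ax":0,"ay":0,"az":0},{"dx":-0.83,"dy":-0.69,"dz":0.1,"ax":0,"ay":0,"az":0},{"dx":0,"dy":0,"dz":0,"ax":0,"ay":-0.87,"az":0},{"dx":0,"dy":0,"dz":0,"ax":0,"ay":-0.87,"az":0},{"dx":0,"dy":0,"dz":0,"ax":0,"ay":0,"az":0}]' 1
```

```text
clock: 3.3
eef_pos: [0.4877, 0.1659, 0.2015]
tool_rot: [0.007, 0.992, -0.003, 0.126]
ft_force: [-2.0, -0.2, -0.1]
grip_width: 0.0854
```

```bash
cat > go.py <<'E'
import sys
from h import *
from workcell import bot
# args: target x y z tilt_deg yaw(heading of tool y)  -> remaining in tool units
def target(t): 
    phi=np.radians(t[3]);yaw=t[4]
    y=np.array([-np.sin(yaw),np.cos(yaw),0]);h=np.array([np.cos(yaw),np.sin(yaw),0])
    z=np.sin(phi)*h+np.array([0,0,-np.cos(phi)]);return np.c_[np.cross(y,z),y,z]
o=bot.get_obs();M=R.from_quat(o["tool_rot"]).as_matrix()
print("clock",o["clock"],"pos",o["eef_pos"].round(4),"z",M[:,2].round(3),"y",M[:,1].round(3),"F",o["ft_force"].round(1),"T",o["ft_torque"].round(2),"w",o["grip_width"].round(4),"q",o["joint_pos"].round(2))
t=[float(a) for a in sys.argv[1:]]
if t:
    d=M.T@(np.array(t[:3])-o["eef_pos"]);print("shift units",(d/.025).round(2))
    print("turn units",(R.from_matrix(M.T@target(t)).as_rotvec()/.15).round(2))
E
python3 go.py .534 .1325 .175 15 -.0145
```

```text
Traceback (most recent call last):
  File "go.py", line 10, in <module>
    print("clock",o["clock"],"pos",o["eef_pos"].round(4),"z",M[:,2].round(3),"y",M[:,1].round(3),"F",o["ft_force"].round(1),"T",o["ft_torque"].round(2),"w",o["grip_width"].round(4),"q",o["joint_pos"].round(2))
                                                                                                                                                            ^^^^^^^^^^^^^^^^^^^^^
AttributeError: 'float' object has no attribute 'round'
```

```bash
sed -i 's/o\["grip_width"\].round(4)/round(o["grip_width"],4)/' go.py
python3 go.py .534 .1325 .175 15 -.0145
```

```text
clock 3.3 pos [0.4877 0.1659 0.2015] z [ 0.25  -0.007 -0.968] y [ 0.015  1.    -0.003] F [-2.  -0.2 -0.1] T [-0.01  0.32 -0.01] w 0.0854 q [ 0.38  0.13 -0.29  0.91 -0.1   0.39]
shift units [-1.54 -1.3   1.5 ]
turn units [-0.02 -0.06  0.  ]
```

```bash
python3 -m handwheel '[{"dx":-0.51,"dy":-0.43,"dz":0.5,"ax":0,"ay":0,"az":0},{"dx":-0.51,"dy":-0.43,"dz":0.5,"ax":0,"ay":0,"az":0},{"dx":-0.52,"dy":-0.43,"dz":0.5,"ax":0,"ay":-0.06,"az":0},{"dx":0,"dy":0,"dz":0,"ax":0,"ay":0,"az":0}]' 1; python3 go.py .534 .1325 .175 15 -.0145
python3 - <<'E'
from workcell import bot
from h import *
for n in("side","top"):
    p=bot.camera(n);cv2.imwrite(f"pics/{n}1.png",p["img"][:,:,::-1])
crop("pics/side1.png",210,110,110,110,5,"pics/s3.png")
crop("pics/top1.png",175,135,105,80,7,"pics/t4.png")
E
```

```text
clock: 3.7
eef_pos: [0.5419, 0.134, 0.1791]
tool_rot: [0.009, 0.991, -0.001, 0.134]
ft_force: [-0.2, -0.0, 0.1]
grip_width: 0.0857
clock 3.7 pos [0.5419 0.134  0.1791] z [ 0.265 -0.005 -0.964] y [0.018 1.    0.   ] F [-0.2 -0.   0.1] T [0.   0.29 0.04] w 0.0857 q [ 0.28  0.22 -0.25  0.84 -0.08  0.29]
shift units [ 0.35 -0.07  0.07]
turn units [-0.01  0.05 -0.02]
```

View pics/s3.png

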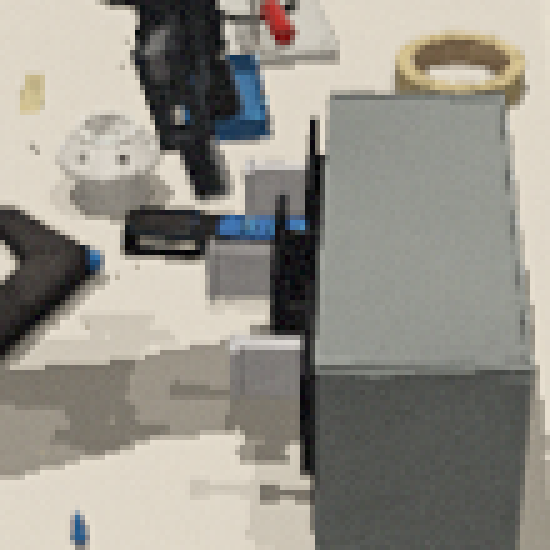

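View pics/t4.png

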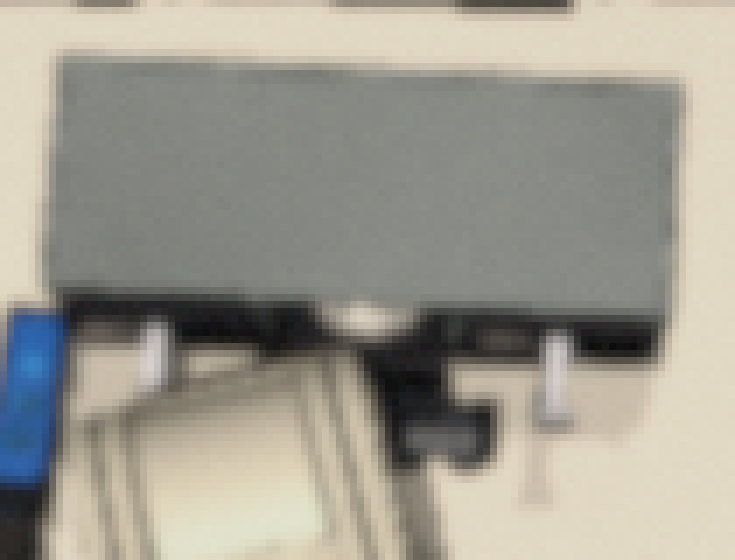

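```bash
python3 go.py .555 .132 .098 15 -.0145
```

```text
clock 3.8 pos [0.5408 0.135  0.1796] z [ 0.266 -0.004 -0.964] y [0.016 1.    0.001] F [ 0.4 -0.2  0.3] T [0.04 0.31 0.01] w 0.0853 q [ 0.28  0.22 -0.25  0.84 -0.08  0.29]
shift units [ 0.32 -0.11  3.3 ]
turn units [ 0.    0.05 -0.01]
```

```bash
python3 -m handwheel '[{"dx":0.32,"dy":-0.11,"dz":0,"ax":0,"ay":0,"az":0},{"dx":0,"dy":0,"dz":0.6,"ax":0,"ay":0,"az":0},{"dx":0,"dy":0,"dz":0.6,"ax":0,"ay":0,"az":0},{"dx":0,"dy":0,"dz":0.6,"ax":0,"ay":0,"az":0},{"dx":0,"dy":0,"dz":0.6,"ax":0,"ay":0,"az":0},{"dx":0,"dy":0,"dz":0.5,"ax":0,"ay":0,"az":0},{"dx":0,"dy":0,"dz":0.4,"ax":0,"ay":0,"az":0},{"dx":0,"dy":0,"dz":0,"ax":0,"ay":0,"az":0}]' 1; python3 go.py .555 .132 .098 15 -.0145
python3 - <<'E'
from workcell import bot
from h import *
for n in("side",):
    p=bot.camera(n);cv2.imwrite(f"pics/{n}2.png",p["img"][:,:,::-1])
crop("pics/side2.png",210,110,110,110,5,"pics/s4.png")
E
```

```text
clock: 4.6
eef_pos: [0.5532, 0.1318, 0.0961]
tool_rot: [0.008, 0.991, -0.001, 0.133]
ft_force: [-0.3, -0.2, 0.1]
grip_width: 0.0855
clock 4.6 pos [0.5532 0.1318 0.0961] z [ 0.264 -0.005 -0.964] y [ 0.015  1.    -0.001] F [-0.3 -0.2  0.1] T [-0.03  0.27  0.03] w 0.0855 q [ 0.27  0.33 -0.35  0.64 -0.08  0.28]
shift units [-0.09  0.01 -0.06]
turn units [-0.01  0.04 -0.  ]
```

View pics/s4.png

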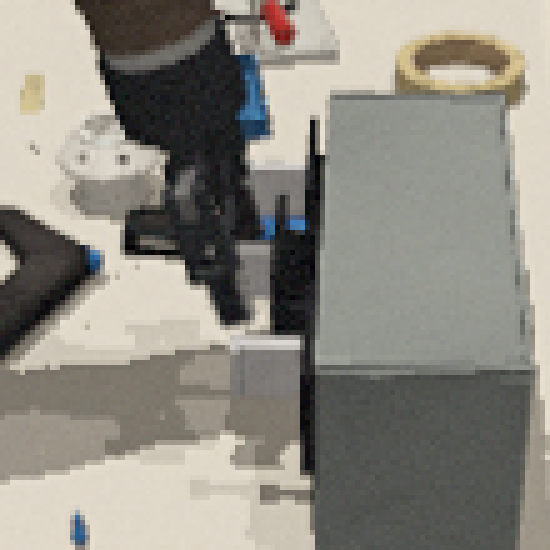

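```bash
python3 - <<'E'
from h import *
c=lambda P:((proj("side",P)+.5-[210,110])*5).round(0)
g=np.array([.5532,.1318,.0961]);z=np.array([.264,0,-.964]);x=np.array([-.964,0,-.264])
# open: tips 19-13=6 ahead
for a in(19,6):
  print(a,c([g+z*a/1e3+[0,-.05,0]+s*x*.011 for s in(-1,1)]))
for y in(.1325,):
  print("flange top front",c([[.532,y-.009,.114],[.532,y-.009,.078],[.572,y,.114],[.572,y,.078]]))
E
```

```text
19 [[266. 339.]
 [230. 347.]]
6 [[260. 321.]
 [223. 329.]]
flange top front [[205. 251.]
 [207. 302.]
 [273. 243.]
 [274. 294.]]
```

```bash
python3 -m handwheel '[{"dx":0,"dy":0,"dz":0,"ax":0,"ay":0,"az":0},{"dx":0,"dy":0,"dz":0,"ax":0,"ay":0,"az":0},{"dx":0,"dy":0,"dz":0,"ax":0,"ay":0,"az":0},{"dx":0,"dy":0,"dz":0,"ax":0,"ay":0,"az":0},{"dx":0,"dy":0,"dz":0,"ax":0,"ay":0,"az":0},{"dx":0,"dy":0,"dz":0,"ax":0,"ay":0,"az":0},{"dx":0,"dy":0,"dz":0,"ax":0,"ay":0,"az":0},{"dx":0,"dy":0,"dz":0,"ax":0,"ay":0,"az":0},{"dx":0,"dy":0,"dz":0,"ax":0,"ay":0,"az":0},{"dx":0,"dy":0,"dz":0,"ax":0,"ay":0,"az":0}]' -1; python3 go.py
```

```text
clock: 5.65
eef_pos: [0.5542, 0.1318, 0.0977]
tool_rot: [0.008, 0.991, -0.001, 0.135]
ft_force: [-2.8, -0.8, 5.3]
grip_width: 0.0092
clock 5.65 pos [0.5542 0.1318 0.0977] z [ 0.267 -0.004 -0.964] y [0.016 1.    0.   ] F [-2.8 -0.8  5.3] T [-0.07  0.49 -0.01] w 0.0092 q [ 0.27  0.33 -0.34  0.64 -0.08  0.28]
```

```bash
python3 -m handwheel '[{"dx":0.135,"dy":0,"dz":-0.0375,"ax":0,"ay":0,"az":0},{"dx":0.135,"dy":0,"dz":-0.0375,"ax":0,"ay":0,"az":0},{"dx":0.135,"dy":0,"dz":-0.0375,"ax":0,"ay":0,"az":0},{"dx":0.135,"dy":0,"dz":-0.0375,"ax":0,"ay":0,"az":0},{"dx":0.135,"dy":0,"dz":-0.0375,"ax":0,"ay":0,"az":0},{"dx":0.135,"dy":0,"dz":-0.0375,"ax":0,"ay":0,"az":0},{"dx":0.135,"dy":0,"dz":-0.0375,"ax":0,"ay":0,"az":0}]' -1; python3 go.py
```

```text
clock: 6.35
eef_pos: [0.5295, 0.1322, 0.0975]
tool_rot: [0.008, 0.991, -0.001, 0.135]
ft_force: [1.6, 0.8, 1.3]
grip_width: 0.0094
clock 6.35 pos [0.5295 0.1322 0.0975] z [ 0.267 -0.004 -0.964] y [0.016 1.    0.   ] F [1.6 0.8 1.3] T [ 0.04 -0.39  0.07] w 0.0094 q [ 0.29  0.29 -0.4   0.62 -0.08  0.29]
```

```bash
python3 -m handwheel '[{"dx":0.077,"dy":0,"dz":-0.021,"ax":0,"ay":0,"az":0},{"dx":0.077,"dy":0,"dz":-0.021,"ax":0,"ay":0,"az":0},{"dx":0.077,"dy":0,"dz":-0.021,"ax":0,"ay":0,"az":0},{"dx":0.077,"dy":0,"dz":-0.021,"ax":0,"ay":0,"az":0}]'; python3 go.py
```

```text
clock: 6.75
eef_pos: [0.5217, 0.1323, 0.0974]
tool_rot: [0.008, 0.991, -0.001, 0.135]
ft_force: [2.3, 0.4, 0.4]
grip_width: 0.0093
clock 6.75 pos [0.5217 0.1323 0.0974] z [ 0.267 -0.004 -0.964] y [0.016 1.    0.   ] F [2.3 0.4 0.4] T [-0.04 -0.47 -0.07] w 0.0093 q [ 0.29  0.28 -0.42  0.61 -0.08  0.3 ]
```

```bash
python3 -m handwheel '[{"dx":0.077,"dy":0,"dz":-0.021,"ax":0,"ay":0,"az":0},{"dx":0.077,"dy":0,"dz":-0.021,"ax":0,"ay":0,"az":0}]'; python3 go.py
```

```text
clock: 6.95
eef_pos: [0.5177, 0.1324, 0.0974]
tool_rot: [0.008, 0.991, -0.001, 0.135]
ft_force: [2.6, 0.1, 0.8]
grip_width: 0.0091
clock 6.95 pos [0.5177 0.1324 0.0974] z [ 0.267 -0.004 -0.964] y [0.016 1.    0.   ] F [2.6 0.1 0.8] T [ 0.01 -0.53 -0.01] w 0.0091 q [ 0.29  0.27 -0.43  0.61 -0.08  0.3 ]
```

```bash
python3 -m handwheel '[{"dx":0.077,"dy":0,"dz":-0.021,"ax":0,"ay":0,"az":0},{"dx":0.077,"dy":0,"dz":-0.021,"ax":0,"ay":0,"az":0}]'
```

```text
clock: 7.15
eef_pos: [0.5137, 0.1324, 0.0974]
tool_rot: [0.008, 0.991, -0.001, 0.135]
ft_force: [2.8, 0.0, 0.2]
grip_width: 0.0093
```

```bash
python3 -m handwheel '[{"dx":0.077,"dy":0,"dz":-0.021,"ax":0,"ay":0,"az":0},{"dx":0.077,"dy":0,"dz":-0.021,"ax":0,"ay":0,"az":0}]'
```

```text
clock: 7.35
eef_pos: [0.5096, 0.1325, 0.0973]
tool_rot: [0.008, 0.991, -0.001, 0.135]
ft_force: [3.7, -0.5, 1.1]
grip_width: 0.0095
```

```bash
python3 -m handwheel '[{"dx":0.077,"dy":0,"dz":-0.021,"ax":0,"ay":0,"az":0},{"dx":0.077,"dy":0,"dz":-0.021,"ax":0,"ay":0,"az":0}]'
```

```text
clock: 7.55
eef_pos: [0.5056, 0.1325, 0.0973]
tool_rot: [0.008, 0.991, -0.001, 0.135]
ft_force: [2.8, -0.7, 0.7]
grip_width: 0.0094
```

```bash
python3 -m handwheel '[{"dx":0.077,"dy":0,"dz":-0.021,"ax":0,"ay":0,"az":0},{"dx":0.077,"dy":0,"dz":-0.021,"ax":0,"ay":0,"az":0}]'; python3 go.py
```

```text
clock: 7.75
eef_pos: [0.5019, 0.1327, 0.0974]
tool_rot: [0.008, 0.991, -0.001, 0.135]
ft_force: [7.2, 0.7, -0.1]
grip_width: 0.0092
clock 7.75 pos [0.5019 0.1327 0.0974] z [ 0.267 -0.004 -0.964] y [0.016 1.    0.   ] F [ 7.2  0.7 -0.1] T [-0.01 -1.21 -0.05] w 0.0092 q [ 0.3   0.24 -0.47  0.6  -0.08  0.31]
```

Force rose to 7 N; one gentle step to confirm the catch.

```bash
python3 -m handwheel '[{"dx":0.04,"dy":0,"dz":-0.011,"ax":0,"ay":0,"az":0}]'; python3 go.py
```

```text
clock: 7.85
eef_pos: [0.5019, 0.1329, 0.0978]
tool_rot: [0.008, 0.991, -0.001, 0.136]
ft_force: [10.0, 0.5, -3.2]
grip_width: 0.0094
clock 7.85 pos [0.5019 0.1329 0.0978] z [ 0.269 -0.004 -0.963] y [0.016 1.    0.001] F [10.   0.5 -3.2] T [ 0.07 -1.09 -0.08] w 0.0094 q [ 0.31  0.24 -0.47  0.6  -0.08  0.31]
```

```bash
cat > tip.py <<'E'
import sys
from h import *
from workcell import bot
P0=np.array([.502+.124,.1329,.052]); PHI0=15.6
def pull(th): return np.interp(th,[0,5,10,15,20,25,30,34,38],[0,2,5,9,13,18,23,28,33])/1e3
def tcp(th,pl=None):
    a=np.radians(th);pl=pull(th) if pl is None else pl
    p=P0+np.array([-pl-.124*np.cos(a)+.046*np.sin(a),0,.124*np.sin(a)+.046*np.cos(a)])
    p[1]+=.0145*(P0[0]-.124-p[0]);return p
if __name__=="__main__":
    o=bot.get_obs();M=R.from_quat(o["tool_rot"]).as_matrix()
    phi=np.degrees(np.arctan2(M[0,2],-M[2,2]));th=PHI0-phi
    print("clock",o["clock"],"th",th.round(2),"pos",o["eef_pos"].round(4),"expect",tcp(th).round(4),"F",o["ft_force"].round(1),"T",o["ft_torque"].round(2),"w",round(o["grip_width"],4))
    ths=[float(a) for a in sys.argv[1:]]; p=o["eef_pos"];M0=M
    for t in ths:
        q=tcp(t);d=M0.T@(q-p)/.025
        r=R.from_rotvec([0,np.radians(t-th),0])
        print("  th",t,"dx dy dz",d.round(3),"ay",(np.radians(t-th)/.15).round(3))
        M0=r.as_matrix()@M0;p=q;th=t
E
python3 tip.py 1.5 3 5 7 9 11
```

```text
clock 7.85 th -0.02 pos [0.5019 0.1329 0.0978] expect [0.502  0.1329 0.098 ] F [10.   0.5 -3.2] T [ 0.07 -1.09 -0.08] w 0.0094
  th 1.5 dx dy dz [-0.067  0.001 -0.124] ay 0.177
  th 3.0 dx dy dz [-0.06   0.    -0.117] ay 0.175
  th 5.0 dx dy dz [-0.08   0.    -0.155] ay 0.233
  th 7.0 dx dy dz [-0.064 -0.    -0.156] ay 0.233
  th 9.0 dx dy dz [-0.064 -0.    -0.155] ay 0.233
  th 11.0 dx dy dz [-0.055 -0.    -0.154] ay 0.233
```

```bash
python3 -m handwheel '[{"dx":-0.05,"dy":0,"dz":0.01,"ax":0,"ay":0,"az":0},{"dx":-0.067,"dy":0,"dz":-0.124,"ax":0,"ay":0.177,"az":0},{"dx":-0.06,"dy":0,"dz":-0.117,"ax":0,"ay":0.175,"az":0},{"dx":-0.08,"dy":0,"dz":-0.155,"ax":0,"ay":0.233,"az":0}]'; python3 tip.py 7 9 11 13
```

```text
clock: 8.25
eef_pos: [0.504, 0.1325, 0.1081]
tool_rot: [0.008, 0.996, -0.001, 0.09]
ft_force: [2.3, 0.6, -0.2]
grip_width: 0.0095
clock 8.25 th 5.27 pos [0.504  0.1325 0.1081] expect [0.5046 0.1329 0.1092] F [ 2.3  0.6 -0.2] T [-0.02 -0.58 -0.06] w 0.0095
  th 7.0 dx dy dz [-0.085  0.014 -0.174] ay 0.201
  th 9.0 dx dy dz [-0.064 -0.    -0.155] ay 0.233
  th 11.0 dx dy dz [-0.055 -0.    -0.154] ay 0.233
  th 13.0 dx dy dz [-0.047 -0.    -0.153] ay 0.233
```

```bash
python3 -m handwheel '[{"dx":-0.08,"dy":0,"dz":-0.165,"ax":0,"ay":0.2,"az":0},{"dx":-0.064,"dy":0,"dz":-0.155,"ax":0,"ay":0.233,"az":0},{"dx":-0.055,"dy":0,"dz":-0.154,"ax":0,"ay":0.233,"az":0}]'; python3 tip.py 13 15 17 19
python3 - <<'E'
from workcell import bot
from h import *
for n in("side",):
    p=bot.camera(n);cv2.imwrite(f"pics/{n}3.png",p["img"][:,:,::-1])
crop("pics/side3.png",210,110,110,110,5,"pics/s5.png")
E
```

```text
clock: 8.55
eef_pos: [0.5067, 0.1324, 0.1202]
tool_rot: [0.008, 0.999, -0.001, 0.039]
ft_force: [1.7, 0.1, -0.8]
grip_width: 0.0092
clock 8.55 th 11.1 pos [0.5067 0.1324 0.1202] expect [0.5073 0.1328 0.121 ] F [ 1.7  0.1 -0.8] T [ 0.   -0.5  -0.03] w 0.0092
  th 13.0 dx dy dz [-0.073  0.019 -0.176] ay 0.221
  th 15.0 dx dy dz [-0.047 -0.    -0.15 ] ay 0.233
  th 17.0 dx dy dz [-0.047 -0.    -0.148] ay 0.233
  th 19.0 dx dy dz [-0.047 -0.    -0.146] ay 0.233
```

View pics/s5.png

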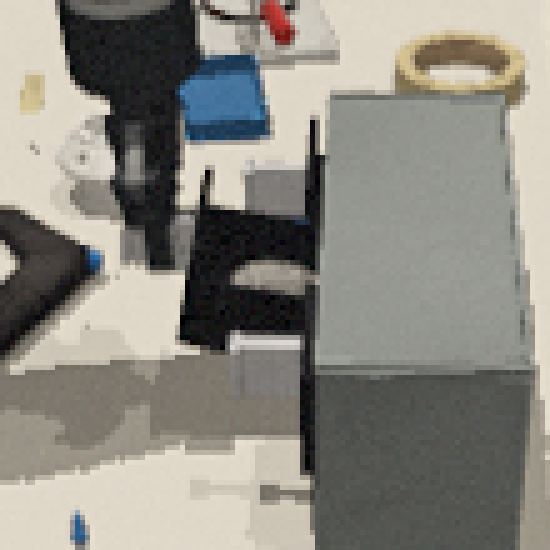

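```bash
python3 -m handwheel '[{"dx":-0.07,"dy":0,"dz":-0.17,"ax":0,"ay":0.221,"az":0},{"dx":-0.047,"dy":0,"dz":-0.15,"ax":0,"ay":0.233,"az":0},{"dx":-0.047,"dy":0,"dz":-0.148,"ax":0,"ay":0.233,"az":0}]'; python3 tip.py 19 21 23 25
```

```text
clock: 8.9
eef_pos: [0.5097, 0.1322, 0.1317]
tool_rot: [0.008, 1.0, -0.0, -0.012]
ft_force: [1.2, 0.3, -1.6]
grip_width: 0.0096
clock 8.9 th 17.03 pos [0.5097 0.1322 0.1317] expect [0.5103 0.1328 0.1323] F [ 1.2  0.3 -1.6] T [-0.01 -0.39  0.  ] w 0.0096
  th 19.0 dx dy dz [-0.067  0.022 -0.168] ay 0.229
  th 21.0 dx dy dz [-0.039 -0.    -0.143] ay 0.233
  th 23.0 dx dy dz [-0.031 -0.    -0.14 ] ay 0.233
  th 25.0 dx dy dz [-0.032 -0.    -0.137] ay 0.233
```

```bash
python3 -m handwheel '[{"dx":-0.06,"dy":0.01,"dz":-0.165,"ax":0,"ay":0.229,"az":0},{"dx":-0.039,"dy":0.01,"dz":-0.143,"ax":0,"ay":0.233,"az":0},{"dx":-0.031,"dy":0,"dz":-0.14,"ax":0,"ay":0.233,"az":0}]'; python3 tip.py 25 27 29 31
```

```text
clock: 9.2
eef_pos: [0.5134, 0.1327, 0.1424]
tool_rot: [0.008, 0.998, 0.0, -0.065]
ft_force: [1.4, -0.0, -1.3]
grip_width: 0.009
clock 9.2 th 23.05 pos [0.5134 0.1327 0.1424] expect [0.5139 0.1327 0.1429] F [ 1.4 -0.  -1.3] T [ 0.06 -0.46  0.02] w 0.009
  th 25.0 dx dy dz [-0.047  0.    -0.153] ay 0.226
  th 27.0 dx dy dz [-0.032 -0.    -0.134] ay 0.233
  th 29.0 dx dy dz [-0.033 -0.    -0.132] ay 0.233
  th 31.0 dx dy dz [-0.023 -0.    -0.127] ay 0.233
```

```bash
python3 -m handwheel '[{"dx":-0.04,"dy":0,"dz":-0.15,"ax":0,"ay":0.226,"az":0},{"dx":-0.032,"dy":0,"dz":-0.134,"ax":0,"ay":0.233,"az":0},{"dx":-0.033,"dy":0,"dz":-0.132,"ax":0,"ay":0.233,"az":0}]'; python3 tip.py 31 33 35 37 38
```

```text
clock: 9.5
eef_pos: [0.5175, 0.1327, 0.1522]
tool_rot: [0.008, 0.993, 0.001, -0.117]
ft_force: [0.2, -0.4, -2.6]
grip_width: 0.0094
clock 9.5 th 29.04 pos [0.5175 0.1327 0.1522] expect [0.5179 0.1327 0.1524] F [ 0.2 -0.4 -2.6] T [-0.01 -0.43  0.07] w 0.0094
  th 31.0 dx dy dz [-0.036  0.    -0.138] ay 0.228
  th 33.0 dx dy dz [-0.015 -0.    -0.121] ay 0.233
  th 35.0 dx dy dz [-0.016 -0.    -0.118] ay 0.233
  th 37.0 dx dy dz [-0.017 -0.    -0.114] ay 0.233
  th 38.0 dx dy dz [-0.008 -0.    -0.056] ay 0.116
```

```bash
python3 -m handwheel '[{"dx":-0.036,"dy":0,"dz":-0.138,"ax":0,"ay":0.228,"az":0},{"dx":-0.015,"dy":0,"dz":-0.121,"ax":0,"ay":0.233,"az":0},{"dx":-0.016,"dy":0,"dz":-0.118,"ax":0,"ay":0.233,"az":0},{"dx":-0.017,"dy":0,"dz":-0.114,"ax":0,"ay":0.233,"az":0},{"dx":-0.008,"dy":0,"dz":-0.056,"ax":0,"ay":0.116,"az":0}]'; python3 tip.py 38
python3 - <<'E'
from workcell import bot
from h import *
for n in("side","top"):
    p=bot.camera(n);cv2.imwrite(f"pics/{n}4.png",p["img"][:,:,::-1])
crop("pics/side4.png",210,110,110,110,5,"pics/s6.png")
crop("pics/top4.png",175,135,105,80,7,"pics/t6.png")
E
```

```text
clock: 10.0
eef_pos: [0.524, 0.1326, 0.1641]
tool_rot: [0.008, 0.981, 0.001, -0.194]
ft_force: [-0.5, 0.6, -3.5]
grip_width: 0.0092
clock 10.0 th 38.02 pos [0.524  0.1326 0.1641] expect [0.5236 0.1326 0.1646] F [-0.5  0.6 -3.5] T [ 0.05 -0.58  0.01] w 0.0092
  th 38.0 dx dy dz [ 0.021  0.001 -0.012] ay -0.002
```

View pics/s6.png

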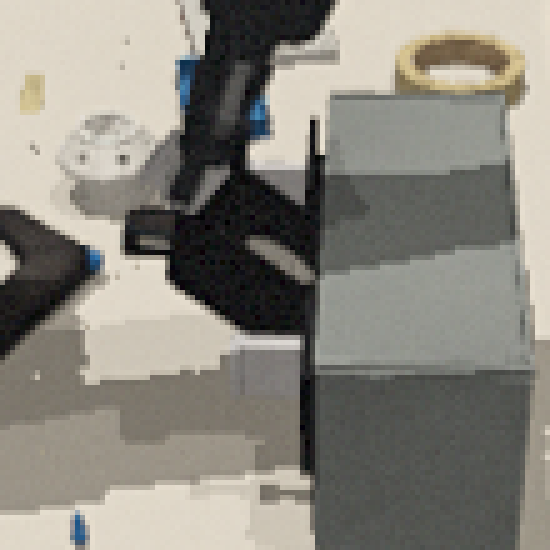

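View pics/t6.png

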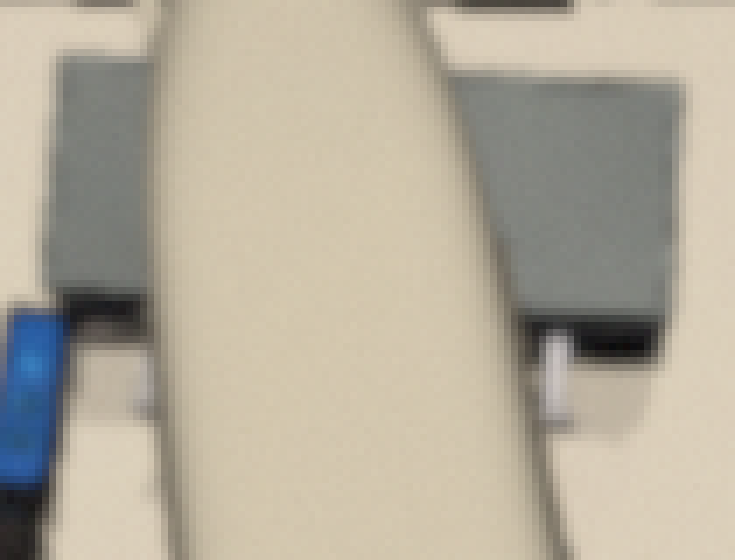

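```bash
python3 -m handwheel '[{"dx":0.11,"dy":0,"dz":0.045,"ax":0,"ay":0,"az":0},{"dx":0.11,"dy":0,"dz":0.045,"ax":0,"ay":0,"az":0},{"dx":0.11,"dy":0,"dz":0.045,"ax":0,"ay":0,"az":0}]'; python3 go.py
```

```text
clock: 10.4
eef_pos: [0.5158, 0.1329, 0.1662]
tool_rot: [0.008, 0.981, 0.001, -0.191]
ft_force: [0.6, 0.7, -4.4]
grip_width: 0.0091
clock 10.4 pos [0.5158 0.1329 0.1662] z [-0.376  0.006 -0.927] y [0.016 1.    0.   ] F [ 0.6  0.7 -4.4] T [-0.04 -0.45  0.02] w 0.0091 q [0.21 0.65 0.34 1.64 0.08 0.21]
```

```bash
python3 -m handwheel '[{"dx":0.11,"dy":0,"dz":0.045,"ax":0,"ay":0,"az":0},{"dx":0.11,"dy":0,"dz":0.045,"ax":0,"ay":0,"az":0},{"dx":0.11,"dy":0,"dz":0.045,"ax":0,"ay":0,"az":0}]'; python3 go.py
```

```text
clock: 10.7
eef_pos: [0.5073, 0.1331, 0.1661]
tool_rot: [0.008, 0.982, 0.002, -0.191]
ft_force: [-0.2, -0.4, -3.7]
grip_width: 0.009
clock 10.7 pos [0.5073 0.1331 0.1661] z [-0.375  0.006 -0.927] y [0.016 1.    0.   ] F [-0.2 -0.4 -3.7] T [-0.03 -0.49 -0.02] w 0.009 q [0.21 0.63 0.31 1.63 0.08 0.21]
```

```bash
python3 -m handwheel '[{"dx":0.2,"dy":0,"dz":0.081,"ax":0,"ay":0,"az":0},{"dx":0.3,"dy":0,"dz":0.12,"ax":0,"ay":0,"az":0},{"dx":0.37,"dy":0,"dz":0.15,"ax":0,"ay":0,"az":0},{"dx":0.37,"dy":0,"dz":0.15,"ax":0,"ay":0,"az":0},{"dx":0.37,"dy":0,"dz":0.15,"ax":0,"ay":0,"az":0},{"dx":0.37,"dy":0,"dz":0.15,"ax":0,"ay":0,"az":0},{"dx":0.2,"dy":0,"dz":0.081,"ax":0,"ay":0,"az":0},{"dx":0,"dy":0,"dz":0,"ax":0,"ay":0,"az":0}]'; python3 go.py
python3 - <<'E'
from workcell import bot
from h import *
for n in("side",):
    p=bot.camera(n);cv2.imwrite(f"pics/{n}5.png",p["img"][:,:,::-1])
crop("pics/side5.png",190,80,130,120,5,"pics/s7.png")
E
```

```text
clock: 11.5
eef_pos: [0.448, 0.1339, 0.1662]
tool_rot: [0.008, 0.981, 0.001, -0.192]
ft_force: [-0.3, -0.2, -3.7]
grip_width: 0.0095
clock 11.5 pos [0.448  0.1339 0.1662] z [-0.376  0.006 -0.927] y [ 0.016  1.    -0.   ] F [-0.3 -0.2 -3.7] T [-0.07 -0.47 -0.08] w 0.0095 q [0.23 0.52 0.12 1.55 0.09 0.23]
```

View pics/s7.png

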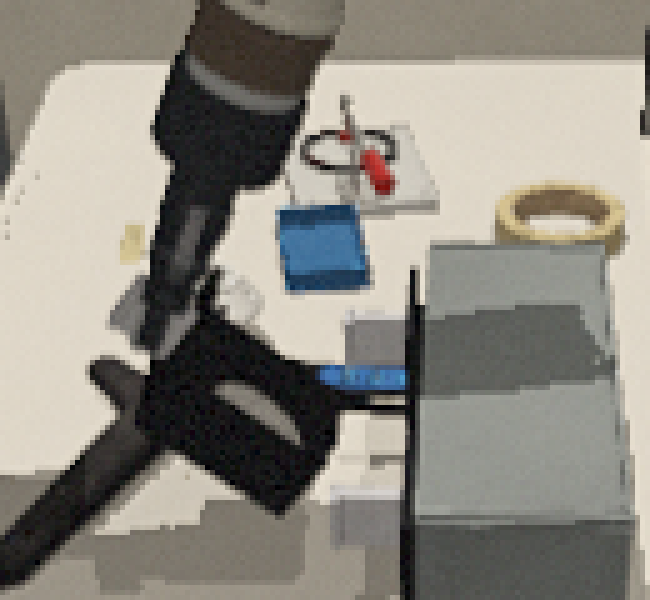

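```bash
python3 -m handwheel '[{"dx":0.12,"dy":0,"dz":-0.11,"ax":0,"ay":0,"az":0},{"dx":0.25,"dy":0,"dz":-0.22,"ax":0,"ay":0,"az":0},{"dx":0.3,"dy":0,"dz":-0.27,"ax":0,"ay":0,"az":0},{"dx":0.3,"dy":0,"dz":-0.27,"ax":0,"ay":0,"az":0},{"dx":0.3,"dy":0,"dz":-0.27,"ax":0,"ay":0,"az":0},{"dx":0.3,"dy":0,"dz":-0.27,"ax":0,"ay":0,"az":0},{"dx":0.25,"dy":0,"dz":-0.22,"ax":0,"ay":0,"az":0},{"dx":0.12,"dy":0,"dz":-0.11,"ax":0,"ay":0,"az":0}]'; python3 go.py .42 .134 .224 15.6 -.0145
```

```text
clock: 12.35
eef_pos: [0.4201, 0.1345, 0.2256]
tool_rot: [0.008, 0.982, 0.002, -0.191]
ft_force: [-0.2, -0.7, -3.5]
grip_width: 0.0094
clock 12.35 pos [0.4201 0.1345 0.2256] z [-0.374  0.006 -0.927] y [0.016 1.    0.   ] F [-0.2 -0.7 -3.5] T [-0.   -0.46 -0.06] w 0.0094 q [0.25 0.42 0.13 1.65 0.1  0.24]
shift units [-0.02 -0.02  0.06]
turn units [ 0.   -4.37 -0.01]
```

```bash
python3 -m handwheel '[{"dx":0,"dy":0,"dz":0,"ax":0,"ay":-0.2,"az":0},{"dx":0,"dy":0,"dz":0,"ax":0,"ay":-0.4,"az":0},{"dx":0,"dy":0,"dz":0,"ax":0,"ay":-0.6,"az":0},{"dx":0,"dy":0,"dz":0,"ax":0,"ay":-0.6,"az":0},{"dx":0,"dy":0,"dz":0,"ax":0,"ay":-0.6,"az":0},{"dx":0,"dy":0,"dz":0,"ax":0,"ay":-0.6,"az":0},{"dx":0,"dy":0,"dz":0,"ax":0,"ay":-0.6,"az":0},{"dx":0,"dy":0,"dz":0,"ax":0,"ay":-0.47,"az":0},{"dx":0,"dy":0,"dz":0,"ax":0,"ay":-0.3,"az":0},{"dx":0,"dy":0,"dz":0,"ax":0,"ay":0,"az":0}]'; python3 go.py .44 -.332 .22 15.6 .092
python3 - <<'E'
from workcell import bot
from h import *
for n in("side","top"):
    p=bot.camera(n);cv2.imwrite(f"pics/{n}6.png",p["img"][:,:,::-1])
crop("pics/side6.png",160,60,140,140,4,"pics/s8.png")
crop("pics/top6.png",175,135,105,110,5,"pics/t8.png")
E
```

```text
clock: 13.35
eef_pos: [0.4176, 0.134, 0.2237]
tool_rot: [0.007, 0.991, -0.001, 0.133]
ft_force: [0.2, 0.9, -3.4]
grip_width: 0.0095
clock 13.35 pos [0.4176 0.134  0.2237] z [ 0.265 -0.004 -0.964] y [ 0.015  1.    -0.   ] F [ 0.2  0.9 -3.4] T [0.01 0.79 0.01] w 0.0095 q [ 0.38 -0.05 -0.43  0.94 -0.1   0.38]
shift units [ -1.09 -18.62   0.46]
turn units [-0.19 -0.03 -0.69]
```

View pics/s8.png

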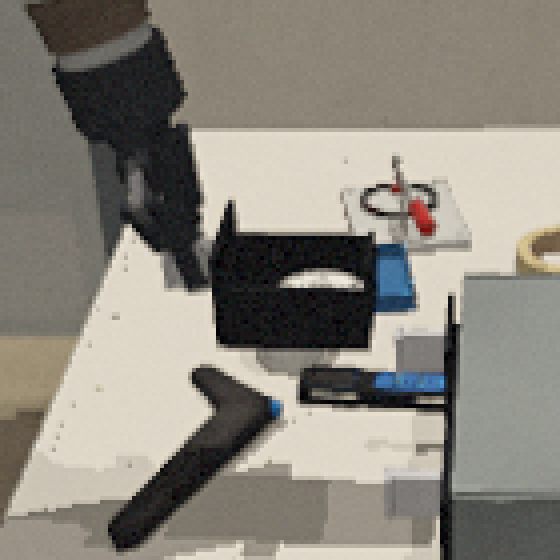

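View pics/t8.png

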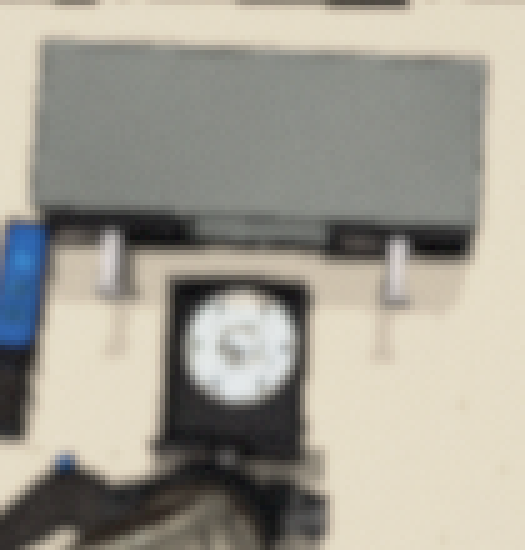

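```bash
python3 - <<'E'
from h import *
c=lambda P:((proj("side",P)+.5-[160,60])*4).round(0)
G=np.array([.4176,.134,.2237])
for p in(-3,0,3):
  a=np.radians(p);Ry=np.array([[np.cos(a),0,np.sin(a)],[0,1,0],[-np.sin(a),0,np.cos(a)]])
  print(p,[c([G+Ry@(np.array(l)-[-.074,0,.046])])[0].tolist() for l in ((-.056,-.045,0),(.05,-.042,0),(.05,-.042,.048),(-.056,-.045,.072),(-.056,.045,.072))])
E
```

```text
-3 [[221.0, 348.0], [375.0, 340.0], [369.0, 277.0], [205.0, 254.0], [224.0, 195.0]]
0 [[218.0, 350.0], [372.0, 348.0], [369.0, 286.0], [208.0, 255.0], [226.0, 196.0]]
3 [[215.0, 351.0], [368.0, 356.0], [370.0, 294.0], [210.0, 257.0], [228.0, 198.0]]
```

```bash
python3 -m handwheel '[{"dx":0,"dy":-0.2,"dz":0,"ax":0,"ay":0,"az":0},{"dx":0,"dy":-0.4,"dz":0,"ax":0,"ay":0,"az":0},{"dx":0,"dy":-0.6,"dz":0,"ax":0,"ay":0,"az":0},{"dx":-0.05,"dy":-0.8,"dz":0,"ax":0,"ay":0,"az":0},{"dx":-0.05,"dy":-0.8,"dz":0,"ax":0,"ay":0,"az":0},{"dx":-0.05,"dy":-0.8,"dz":0,"ax":0,"ay":0,"az":0},{"dx":-0.05,"dy":-0.8,"dz":0,"ax":0,"ay":0,"az":0},{"dx":-0.05,"dy":-0.8,"dz":0,"ax":0,"ay":0,"az":0},{"dx":-0.05,"dy":-0.8,"dz":0,"ax":0,"ay":0,"az":0},{"dx":-0.05,"dy":-0.8,"dz":0,"ax":0,"ay":0,"az":0},{"dx":-0.05,"dy":-0.8,"dz":0,"ax":0,"ay":0,"az":0},{"dx":-0.05,"dy":-0.8,"dz":0,"ax":0,"ay":0,"az":0}]'; python3 go.py .44 -.332 .20 15.6 .092
```

```text
clock: 14.65
eef_pos: [0.4274, -0.0777, 0.2273]
tool_rot: [0.008, 0.991, -0.001, 0.134]
ft_force: [1.4, 0.6, -3.8]
grip_width: 0.0092
clock 14.65 pos [ 0.4274 -0.0777  0.2273] z [ 0.266 -0.005 -0.964] y [ 0.017  1.    -0.001] F [ 1.4  0.6 -3.8] T [-0.    0.75 -0.01] w 0.0092 q [-0.21 -0.07 -0.44  0.94  0.05 -0.19]
shift units [ -0.36 -10.16   1.24]
turn units [-0.2  -0.02 -0.7 ]
```

```bash
python3 -m handwheel '[{"dx":-0.04,"dy":-0.9,"dz":0,"ax":-0.03,"ay":0,"az":-0.1},{"dx":-0.04,"dy":-0.9,"dz":0,"ax":-0.03,"ay":0,"az":-0.1},{"dx":-0.04,"dy":-0.9,"dz":0,"ax":-0.03,"ay":0,"az":-0.1},{"dx":-0.04,"dy":-0.9,"dz":0,"ax":-0.03,"ay":0,"az":-0.1},{"dx":-0.04,"dy":-0.9,"dz":0,"ax":-0.03,"ay":0,"az":-0.1},{"dx":-0.04,"dy":-0.9,"dz":0,"ax":-0.03,"ay":0,"az":-0.1},{"dx":-0.04,"dy":-0.9,"dz":0,"ax":-0.02,"ay":0,"az":-0.1},{"dx":0,"dy":-0.9,"dz":0,"ax":0,"ay":0,"az":0},{"dx":0,"dy":-0.9,"dz":0,"ax":0,"ay":0,"az":0},{"dx":0,"dy":-0.7,"dz":0,"ax":0,"ay":0,"az":0},{"dx":0,"dy":-0.4,"dz":0,"ax":0,"ay":0,"az":0},{"dx":0,"dy":-0.2,"dz":0,"ax":0,"ay":0,"az":0}]'; python3 go.py .484 -.332 .13 15.6 .092
```

```text
clock: 15.85
eef_pos: [0.4461, -0.3116, 0.2286]
tool_rot: [-0.045, 0.99, 0.007, 0.134]
ft_force: [-0.8, 0.0, -3.9]
grip_width: 0.009
clock 15.85 pos [ 0.4461 -0.3116  0.2286] z [ 0.265  0.025 -0.964] y [-0.091  0.996  0.001] F [-0.8  0.  -3.9] T [-0.02  0.74 -0.01] w 0.009 q [-0.71  0.2  -0.14  1.05  0.19 -0.78]
shift units [-0.34 -0.95  4.18]
turn units [ 0.01 -0.02 -0.01]
```

```bash
python3 -m handwheel '[{"dx":-0.04,"dy":-0.12,"dz":0.3,"ax":0,"ay":0,"az":0},{"dx":-0.04,"dy":-0.12,"dz":0.55,"ax":0,"ay":0,"az":0},{"dx":-0.04,"dy":-0.12,"dz":0.6,"ax":0,"ay":0,"az":0},{"dx":-0.04,"dy":-0.12,"dz":0.6,"ax":0,"ay":0,"az":0},{"dx":-0.04,"dy":-0.12,"dz":0.6,"ax":0,"ay":0,"az":0},{"dx":-0.04,"dy":-0.12,"dz":0.6,"ax":0,"ay":0,"az":0},{"dx":-0.05,"dy":-0.12,"dz":0.5,"ax":0,"ay":0,"az":0},{"dx":-0.05,"dy":-0.1,"dz":0.3,"ax":0,"ay":0,"az":0},{"dx":0,"dy":0,"dz":0.13,"ax":0,"ay":0,"az":0},{"dx":0,"dy":0,"dz":0,"ax":0,"ay":0,"az":0}]'; python3 go.py .484 -.332 .1 15.6 .092
python3 - <<'E'
from workcell import bot
from h import *
for n in("side","top"):
    p=bot.camera(n);cv2.imwrite(f"pics/{n}7.png",p["img"][:,:,::-1])
crop("pics/side7.png",150,200,160,170,3.5,"pics/s9.png")
crop("pics/top7.png",310,155,95,95,6,"pics/t9.png")
E
```

```text
clock: 16.85
eef_pos: [0.4847, -0.3297, 0.1303]
tool_rot: [-0.046, 0.99, 0.007, 0.134]
ft_force: [0.7, -0.3, -3.0]
grip_width: 0.0093
clock 16.85 pos [ 0.4847 -0.3297  0.1303] z [ 0.265  0.026 -0.964] y [-0.094  0.996  0.001] F [ 0.7 -0.3 -3. ] T [-0.04  0.74  0.05] w 0.0093 q [-0.69  0.36 -0.19  0.83  0.19 -0.76]
shift units [ 0.36 -0.09  1.16]
turn units [ 0.01 -0.02  0.01]
```

View pics/s9.png

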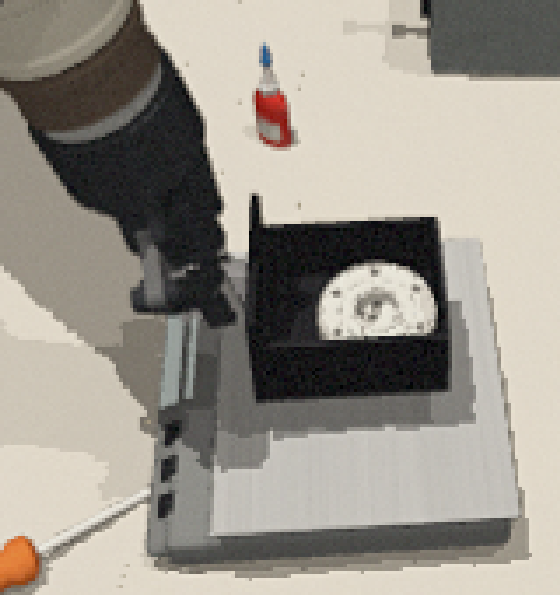

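View pics/t9.png

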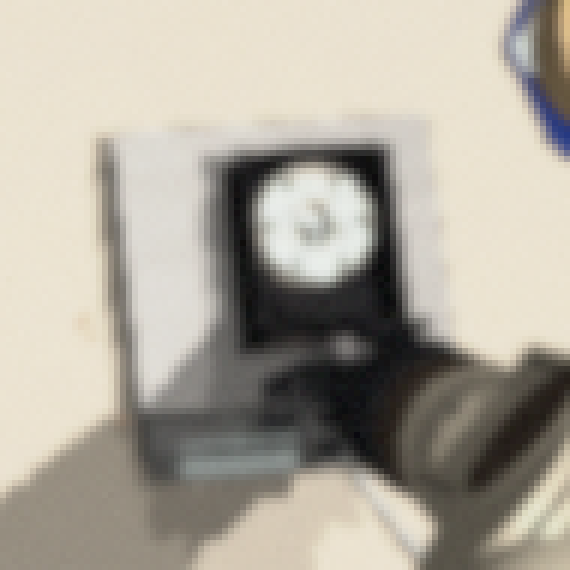

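```bash
python3 - <<'E'
from h import *
T=lambda u,v:(u/6-.5+310,v/6-.5+155)
S=lambda u,v:(u/3.5-.5+150,v/3.5-.5+200)
for a in((230,153),(387,146)): print("rim rear",onz("top",*T(*a),.132))
print("side bottom near front/rear",onz("side",*S(257,402),.084),onz("side",*S(448,389),.084), "rim near-right rear", onz("side",*S(445,335),.132),"far rear",onz("side",*S(438,217),.132))
yaw=.093;c,s=np.cos(yaw),np.sin(yaw);O=np.array([.4847,-.3297])+.074*np.array([c,s]);print("origin by tcp",O)
for l in((.05,.042),(.05,-.042),(-.056,-.045)): print("exp",O+[c*l[0]-s*l[1],s*l[0]+c*l[1]])
E
```

```text
rim rear [ 0.60364857 -0.26943018  0.132     ]
rim rear [ 0.61023676 -0.35743809  0.132     ]
side bottom near front/rear [ 0.50772989 -0.37084071  0.084     ] [ 0.61151302 -0.35982998  0.084     ] rim near-right rear [ 0.60946487 -0.36001276  0.132     ] far rear [ 0.60529131 -0.2794362   0.132     ]
origin by tcp [ 0.55838022 -0.32282792]
exp [ 0.60426378 -0.27636611]
exp [ 0.61206452 -0.36000312]
exp [ 0.50680119 -0.37283395]
```

```bash
python3 -m handwheel '[{"dx":0.05,"dy":-0.06,"dz":0.18,"ax":0,"ay":0,"az":0},{"dx":0.07,"dy":-0.06,"dz":0.25,"ax":0,"ay":0,"az":0},{"dx":0.07,"dy":0,"dz":0.25,"ax":0,"ay":0,"az":0},{"dx":0.05,"dy":0,"dz":0.18,"ax":0,"ay":0,"az":0},{"dx":0.03,"dy":0,"dz":0.1,"ax":0,"ay":0,"az":0},{"dx":0,"dy":0,"dz":0,"ax":0,"ay":0,"az":0}]'; python3 go.py .484 -.332 .0958 15.6 .092
```

```text
clock: 17.55
eef_pos: [0.4845, -0.3326, 0.105]
tool_rot: [-0.046, 0.99, 0.007, 0.134]
ft_force: [0.2, 0.1, -5.1]
grip_width: 0.0094
clock 17.55 pos [ 0.4845 -0.3326  0.105 ] z [ 0.265  0.027 -0.964] y [-0.093  0.996  0.002] F [ 0.2  0.1 -5.1] T [-0.03  0.75 -0.01] w 0.0094 q [-0.69  0.39 -0.22  0.77  0.19 -0.77]
shift units [0.12 0.03 0.35]
turn units [ 0.01 -0.02  0.01]
```

```bash
python3 -m handwheel '[{"dx":0.016,"dy":0,"dz":0.058,"ax":0,"ay":0,"az":0},{"dx":0.016,"dy":0,"dz":0.058,"ax":0,"ay":0,"az":0},{"dx":0.016,"dy":0,"dz":0.058,"ax":0,"ay":0,"az":0}]'; python3 go.py
```

```text
clock: 17.85
eef_pos: [0.4851, -0.333, 0.1014]
tool_rot: [-0.046, 0.99, 0.007, 0.135]
ft_force: [0.6, -0.3, -3.6]
grip_width: 0.0096
clock 17.85 pos [ 0.4851 -0.333   0.1014] z [ 0.266  0.025 -0.964] y [-0.093  0.996  0.   ] F [ 0.6 -0.3 -3.6] T [-0.06  0.72 -0.  ] w 0.0096 q [-0.69  0.39 -0.23  0.76  0.19 -0.77]
```

```bash
python3 -m handwheel '[{"dx":0.01,"dy":0,"dz":0.038,"ax":0,"ay":0,"az":0},{"dx":0.01,"dy":0,"dz":0.038,"ax":0,"ay":0,"az":0}]'; python3 go.py
```

```text
clock: 18.05
eef_pos: [0.485, -0.333, 0.0993]
tool_rot: [-0.046, 0.99, 0.007, 0.135]
ft_force: [0.5, 0.1, -3.4]
grip_width: 0.0089
clock 18.05 pos [ 0.485  -0.333   0.0993] z [ 0.266  0.026 -0.964] y [-0.093  0.996  0.001] F [ 0.5  0.1 -3.4] T [-0.13  0.7   0.03] w 0.0089 q [-0.69  0.4  -0.23  0.75  0.19 -0.77]
```

```bash
python3 -m handwheel '[{"dx":0.01,"dy":0,"dz":0.038,"ax":0,"ay":0,"az":0},{"dx":0.005,"dy":0,"dz":0.019,"ax":0,"ay":0,"az":0}]'; python3 go.py
```

```text
clock: 18.25
eef_pos: [0.485, -0.3329, 0.0977]
tool_rot: [-0.046, 0.99, 0.007, 0.135]
ft_force: [-0.1, -0.1, -4.2]
grip_width: 0.0095
clock 18.25 pos [ 0.485  -0.3329  0.0977] z [ 0.266  0.026 -0.964] y [-0.093  0.996  0.001] F [-0.1 -0.1 -4.2] T [-0.04  0.71 -0.01] w 0.0095 q [-0.69  0.4  -0.23  0.75  0.19 -0.77]
```

```bash
python3 -m handwheel '[{"dx":0.005,"dy":0,"dz":0.019,"ax":0,"ay":0,"az":0},{"dx":0,"dy":0,"dz":0,"ax":0,"ay":0,"az":0}]'; python3 go.py
```

```text
clock: 18.45
eef_pos: [0.485, -0.3329, 0.0972]
tool_rot: [-0.046, 0.99, 0.007, 0.135]
ft_force: [-0.9, 0.1, -4.3]
grip_width: 0.0091
clock 18.45 pos [ 0.485  -0.3329  0.0972] z [ 0.266  0.026 -0.964] y [-0.093  0.996  0.001] F [-0.9  0.1 -4.3] T [-0.07  0.73  0.03] w 0.0091 q [-0.69  0.4  -0.23  0.75  0.19 -0.77]
```

```bash
python3 -m handwheel '[{"dx":0.005,"dy":0,"dz":0.019,"ax":0,"ay":0,"az":0},{"dx":0.005,"dy":0,"dz":0.019,"ax":0,"ay":0,"az":0}]'; python3 go.py
```

```text
clock: 18.65
eef_pos: [0.4851, -0.333, 0.0964]
tool_rot: [-0.046, 0.99, 0.007, 0.135]
ft_force: [-0.2, 0.6, -3.9]
grip_width: 0.0092
clock 18.65 pos [ 0.4851 -0.333   0.0964] z [ 0.266  0.026 -0.964] y [-0.093  0.996  0.001] F [-0.2  0.6 -3.9] T [-0.14  0.77 -0.05] w 0.0092 q [-0.69  0.4  -0.23  0.75  0.19 -0.77]
```

```bash
python3 -m handwheel '[{"dx":0.005,"dy":0,"dz":0.019,"ax":0,"ay":0,"az":0},{"dx":0,"dy":0,"dz":0,"ax":0,"ay":0,"az":0}]'; python3 go.py
```

```text
clock: 18.85
eef_pos: [0.4851, -0.333, 0.096]
tool_rot: [-0.046, 0.99, 0.007, 0.135]
ft_force: [-1.2, 1.2, -3.1]
grip_width: 0.009
clock 18.85 pos [ 0.4851 -0.333   0.096 ] z [ 0.266  0.026 -0.964] y [-0.093  0.996  0.001] F [-1.2  1.2 -3.1] T [-0.05  0.66  0.03] w 0.009 q [-0.69  0.4  -0.23  0.74  0.19 -0.77]
```

```bash
python3 -m handwheel '[{"dx":0.005,"dy":0,"dz":0.019,"ax":0,"ay":0,"az":0},{"dx":0,"dy":0,"dz":0,"ax":0,"ay":0,"az":0}]'; python3 go.py
```

```text
clock: 19.05
eef_pos: [0.4852, -0.333, 0.0957]
tool_rot: [-0.046, 0.99, 0.007, 0.135]
ft_force: [-1.7, 0.3, -1.1]
grip_width: 0.0093
clock 19.05 pos [ 0.4852 -0.333   0.0957] z [ 0.266  0.026 -0.964] y [-0.093  0.996  0.001] F [-1.7  0.3 -1.1] T [-0.03  0.63  0.07] w 0.0093 q [-0.69  0.4  -0.23  0.74  0.19 -0.77]
```

```bash
python3 -m handwheel '[{"dx":0.005,"dy":0,"dz":0.019,"ax":0,"ay":0,"az":0},{"dx":0,"dy":0,"dz":0,"ax":0,"ay":0,"az":0}]'; python3 go.py
```

```text
clock: 19.25
eef_pos: [0.4852, -0.333, 0.0957]
tool_rot: [-0.046, 0.99, 0.007, 0.135]
ft_force: [-4.4, 1.8, 4.8]
grip_width: 0.0094
clock 19.25 pos [ 0.4852 -0.333   0.0957] z [ 0.267  0.025 -0.963] y [-0.093  0.996  0.   ] F [-4.4  1.8  4.8] T [0.31 0.9  0.2 ] w 0.0094 q [-0.69  0.4  -0.23  0.74  0.19 -0.77]
```

```bash
python3 -m handwheel '[{"dx":-0.004,"dy":0,"dz":-0.014,"ax":0,"ay":0,"az":0},{"dx":0,"dy":0,"dz":0,"ax":0,"ay":0,"az":0}]'; python3 go.py; python3 -m handwheel '[{"dx":0,"dy":0,"dz":0,"ax":0,"ay":0,"az":0},{"dx":0,"dy":0,"dz":0,"ax":0,"ay":0,"az":0},{"dx":0,"dy":0,"dz":0,"ax":0,"ay":0,"az":0},{"dx":0,"dy":0,"dz":0,"ax":0,"ay":0,"az":0},{"dx":0,"dy":0,"dz":0,"ax":0,"ay":0,"az":0},{"dx":0,"dy":0,"dz":0,"ax":0,"ay":0,"az":0},{"dx":0,"dy":0,"dz":0,"ax":0,"ay":0,"az":0},{"dx":0,"dy":0,"dz":0,"ax":0,"ay":0,"az":0},{"dx":0,"dy":0,"dz":0,"ax":0,"ay":0,"az":0},{"dx":0,"dy":0,"dz":0,"ax":0,"ay":0,"az":0}]' 1; python3 go.py
python3 - <<'E'
from workcell import bot
from h import *
for n in("side","top"):
    p=bot.camera(n);cv2.imwrite(f"pics/{n}8.png",p["img"][:,:,::-1])
crop("pics/side8.png",150,200,160,170,3.5,"pics/s10.png")
crop("pics/top8.png",310,155,95,95,6,"pics/t10.png")
E
```

```text
clock: 19.45
eef_pos: [0.4852, -0.3331, 0.0957]
tool_rot: [-0.046, 0.99, 0.007, 0.135]
ft_force: [-3.5, 1.5, 5.4]
grip_width: 0.0093
clock 19.45 pos [ 0.4852 -0.3331  0.0957] z [ 0.266  0.025 -0.964] y [-0.093  0.996  0.   ] F [-3.5  1.5  5.4] T [0.26 0.78 0.12] w 0.0093 q [-0.69  0.4  -0.23  0.74  0.19 -0.77]
clock: 20.45
eef_pos: [0.485, -0.333, 0.0952]
tool_rot: [-0.046, 0.99, 0.007, 0.135]
ft_force: [0.7, 0.2, 0.5]
grip_width: 0.0851
clock 20.45 pos [ 0.485  -0.333   0.0952] z [ 0.266  0.026 -0.964] y [-0.093  0.996  0.001] F [0.7 0.2 0.5] T [-0.03  0.3   0.01] w 0.0851 q [-0.69  0.4  -0.23  0.74  0.19 -0.77]
```

View pics/s10.png

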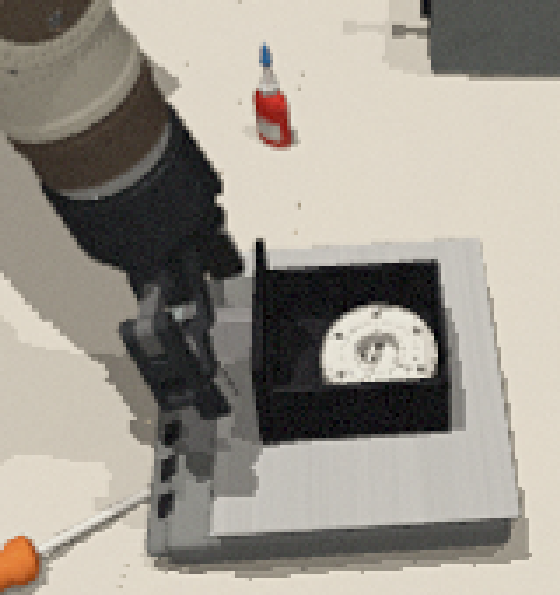

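View pics/t10.png

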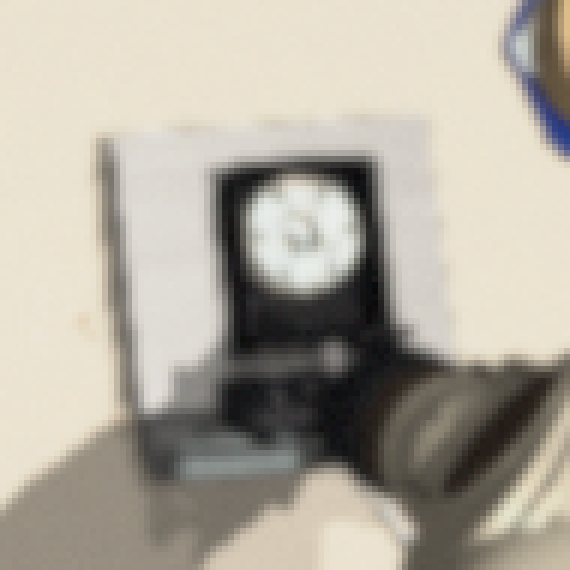

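```bash
python3 -m handwheel '[{"dx":0,"dy":0,"dz":-0.2,"ax":0,"ay":0,"az":0},{"dx":0,"dy":0,"dz":-0.4,"ax":0,"ay":0,"az":0},{"dx":0,"dy":0,"dz":-0.7,"ax":0,"ay":0,"az":0},{"dx":0,"dy":0,"dz":-0.8,"ax":0,"ay":0,"az":0},{"dx":0,"dy":0,"dz":-0.9,"ax":0,"ay":0,"az":0},{"dx":0,"dy":0,"dz":-0.9,"ax":0,"ay":0,"az":0},{"dx":0,"dy":0,"dz":-0.9,"ax":0,"ay":0,"az":0},{"dx":0.4,"dy":0,"dz":-0.9,"ax":0,"ay":0,"az":0},{"dx":0.8,"dy":0,"dz":-0.4,"ax":0,"ay":0,"az":0},{"dx":0.8,"dy":0,"dz":0,"ax":0,"ay":0,"az":0},{"dx":0.4,"dy":0,"dz":0,"ax":0,"ay":0,"az":0},{"dx":0,"dy":0,"dz":0,"ax":0,"ay":0,"az":0}]' 1
python3 - <<'E'
from workcell import bot
from h import *
S=lambda u,v:(u/3.5-.5+150,v/3.5-.5+200)
print("side near base",onz("side",*S(262,445),.05),onz("side",*S(452,431),.05))
for n in("side","top"):
    p=bot.camera(n);cv2.imwrite(f"pics/{n}9.png",p["img"][:,:,::-1])
crop("pics/side9.png",150,200,160,170,3.5,"pics/s11.png")
crop("pics/top9.png",310,155,95,95,6,"pics/t11.png")
E
```

```text
clock: 21.75
eef_pos: [0.3858, -0.3422, 0.2263]
tool_rot: [-0.045, 0.99, 0.007, 0.135]
ft_force: [0.6, 0.8, -0.1]
grip_width: 0.0854
side near base [ 0.50833523 -0.37539805  0.05      ] [ 0.61408973 -0.36365484  0.05      ]
```

View pics/s11.png

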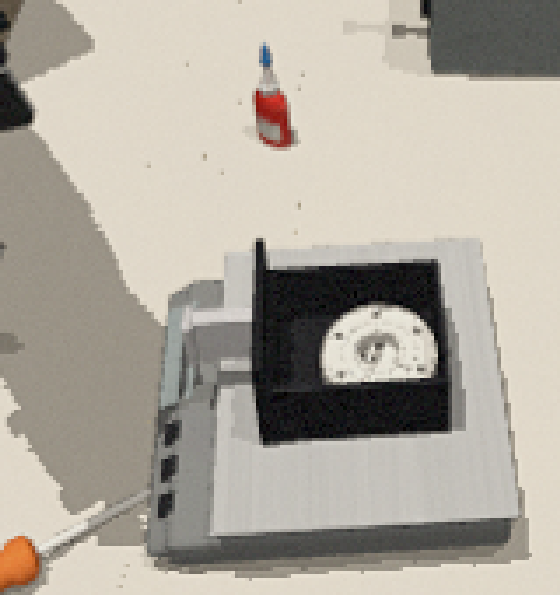

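View pics/t11.png

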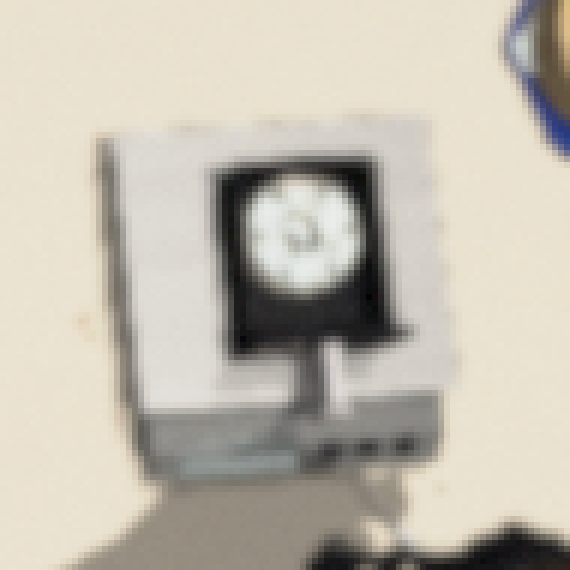

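View pics/top9.png

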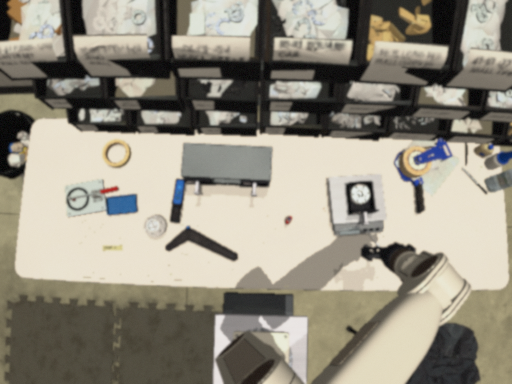

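```bash
python3 -m handwheel '[{"dx":0,"dy":0,"dz":0,"ax":0,"ay":0,"az":0},{"dx":0,"dy":0,"dz":0,"ax":0,"ay":0,"az":0}]'; python3 -c "
from workcell import bot
print(bot.job_done())"
```

```text
clock: 22.05
eef_pos: [0.3876, -0.3422, 0.2261]
tool_rot: [-0.047, 0.99, 0.007, 0.135]
ft_force: [-0.3, -0.9, -0.3]
grip_width: 0.0853
the job is handed in; nothing more can be done
None
```

The drawer is standing upright in the middle of the scale's pan, released, with its discs in it. I handed the job in at about 22 s.

- **Drawing out:** I pulled the middle drawer until the tab caught. The force rose to about 10 N with the drawer's origin about 80 mm in front of the case's.
- **Unhooking:** I tipped the front up to 38° while drawing out 33 mm. The measured force stayed at about 4 N or less, so nothing jammed. It then came out under the stop bar without touching.
- **Setting down:** I levelled it, carried it over and lowered it in steps of about 0.5 mm. It landed with about 5 N, and then I let go.

**Last checks**
- The side view puts the drawer's origin at about (0.560, -0.325). The fitted pan centre is (0.559, -0.326), so it is centred to within the few millimetres the cameras can resolve.
- Only the top disc can be seen. The second is inferred from the roughly 3.5 to 4 N carried, which fits a drawer with both discs.
- The post and the bottle look unmoved, and the arm is clear of everything.
- The drawer hung about 1 to 1.5° rear-down in the grip before landing; it looks flat on the pan now.

No check failed or disagreed beyond these camera tolerances.

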